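# Find the binding cover on the knife station

## Robot

A 7-joint arm with a two-finger parallel gripper is mounted at the origin on the work surface. World frame = base frame: x ahead of the robot, y to its left, z up, the work surface at z = 0. Lengths are in m, angles in rad, forces in N, time in s.
With the tool pointing down it reaches from about 0.4 to 0.9 m from the base axis. Payload 5.6 kg.
Tool frame: the origin (TCP) lies between the finger pads; the fingertips stand 8 mm ahead of it and the grasp point (between the pads) lies 11 mm behind it (arm.finger_overhang is the distance from the TCP to the fingertips, in m); z points along the fingers, y is the line along which they close (so a half turn about z gives the same grasp; the last joint's range is limited). The gripper opens to 92 mm and grips with 3 to 60 N. Pads are 20 mm wide; open, the fingers measure 128 mm over their backs; the gripper's body (75 mm by 189 mm) begins 69 mm behind the grasp point.
Start: joints at [-1.181, 0.468, -0.012, 1.603, 0.006, 1.071, -0.056], TCP at [0.273, 0.59, 0.223] pointing down, gripper open.
Joint ranges: [-2.53, 2.53], [-0.31, 2.02], [-1.57, 1.55], [0.28, 2.44], [-1.29, 4.43], [0.15, 1.84], [-2.92, 2.92]. Speed limits (rad/s): [2.57, 2.57, 3.14, 3.14, 3.14, 3.14, 3.14].

## Interface

Orientations are given as a unit quaternion [w, x, y, z].
In Python, from bench import arm gives the robot as it stands.
- The arm moves only by the tool carry_out, never from a script. Its arguments are lists of equal length, an entry for each row: "translation": the shift along the tool's x, y, z in mm, a list of three; "spin": the turn about the tool's z in degrees; "fingers": the closure in counts, from 0 (fully open) to 255 (shut). A call has 1 to 8 rows; each row shifts and turns the commanded pose from where the row before left it, along the tool's axes as they then stand; what a row does not reach is not made up. A row lasts 1/10 s, in which the tool goes at most 50 mm and 8.59 degrees, less where a joint would pass 70% of its speed; a pose out of reach is approached as far as the arm can. A call is refused whole if a number of a shift passes 50 or a number of a turn 8.59, either way. A call with a gripper value outside its range is refused whole. The fingers move at their own pace and stop on an object; "newtons" is the grip in N (left out, the last holds). Time passes only in rows, so rows that do not move let the fingers close. It gives the time, the measured TCP pose, the force, the opening and the grip force at its end, in the units of the state.
- arm.get_obs(): the state, without advancing time (a new reading comes with each control period).
- arm.read_camera(name): name is "side" or "top" or "wrist"; returns the picture (400x640x3 uint8, red, green, blue); there is no depth.
- arm.get_calibration(name): a dict with "fx", "fy", "cx", "cy" (pixels), "R" (3x3) and "t" (3): a world point X has camera coordinates R X + t. Camera axes: x right, y down, z forward; pixel columns grow to the right and rows downward; lengths in m; the calibration is good to about 2 mm. A picture is of the moment at which its call begins: read the wrist's pose just before it. get_calibration takes no time and is no camera call; for the wrist camera it gives the pose at the moment of the call.
- arm.finish_job(): hands the job in; it is judged then, once.
Trained networks look in the newest picture that a camera, given by its name, has taken for a name from the list of things; names that differ only in an ending like _2 or _b are one class to them, and where a whole thing is asked for, a point or a joint stands for the part that bears it (a point fixed in the world has none). Each returns a list of dicts, best first, with "conf" (0 to 1); they miss things now and then, are a little off and sometimes report something else, mostly with a low value. They report only what shows in the picture. A call takes as long as a camera call.
- arm.boxes_of(camera, query): "box" ([centre column, centre row, width, height] in pixels, round what is visible of it).
- arm.silhouettes(camera, query): "pixels" (400x640 bool, what is visible of it) and "box" ([centre column, centre row, width, height] in pixels, round what is visible of it).
The state is a dict: "clock": time; "joint_positions": joint angles; "joint_velocities": joint speeds; "tau": joint torques, N m; "tool_pos": TCP position; "eef_rot": TCP orientation; "wrist_force": force on the tool from outside, world axes, zero at the start; "torque": the same for the moment, N m; "width": finger opening in m; "grip_force": force on a finger pad.
Only numpy, scipy, OpenCV 4.12 (cv2) and the standard library are available. Lean on these libraries where they do the work, as an engineer would, in place of code of your own. Each camera call takes 0.05 s, during which the arm holds its last target. There are 200 camera calls.

## Task

One of the two swing covers on the knife station binds part of the way round. Swing first the left cover and then the right one out by its knob and feel which: where one binds, do not force it (keep well under 15 N at the knob) and swing it back fully shut; leave the one that runs freely fully open, ready for loading. Let go of both and leave everything else where it lies.

Things in the scene. Friction and masses are not known exactly. Their poses are not given: they have to be found in the camera images.
- station: white enamelled base of the knife station, fixed, 240 (x) x 420 (y) x 45 mm, origin at the centre of its underside, front to -x; left is its +y half, as the robot sees it. Its deck has two wells, each under a cover. Just one cover, either one, binds, unseen: from somewhere between 0.5 and 1.1 rad a springy resistance rises by about 0.8 N per mm at the knob
- cover_left (a joint): angle (rad) of the left black swing cover, a level plate 135 x 70 x 6 mm turning on an upright pivot at one end. 0: fully shut, over its well, pointing from the pivot to the station's front; grows as it swings outward, away from the other cover (clockwise from above), to its end stop at 1.57, fully open. Starts at 0 to 0.2. Stays where left; a free one drags about 1.5 N at the knob
- cover_right (a joint): angle (rad) of the right black swing cover, a level plate 135 x 70 x 6 mm turning on an upright pivot at one end. 0: fully shut, over its well, pointing from the pivot to the station's front; grows as it swings outward, away from the other cover (counter-clockwise from above), to its end stop at 1.57, fully open. Starts at 0 to 0.2. Stays where left; a free one drags about 1.5 N at the knob
- knob_left (a point): centre (half-way along the part to grip) of the upright round aluminium knob on the left cover, 20 mm in diameter and 42 mm tall, standing on the plate (whose top is 54 mm above the table), 100 mm from the cover's pivot; this point is 79 mm above the table and 25 mm above the plate, 17 mm below the knob's top. Its x axis points from the knob to the pivot
- knob_right (a point): centre (half-way along the part to grip) of the upright round aluminium knob on the right cover, 20 mm in diameter and 42 mm tall, standing on the plate (whose top is 54 mm above the table), 100 mm from the cover's pivot; this point is 79 mm above the table and 25 mm above the plate, 17 mm below the knob's top. Its x axis points from the knob to the pivot
- hinge_left (a point): point on the upright pivot axis of the left cover, at the same height as the knob point (79 mm above the table); the pivot's round cap (44 mm across) ends 17 mm above the deck, below this point
- hinge_right (a point): point on the upright pivot axis of the right cover, at the same height as the knob point (79 mm above the table); the pivot's round cap (44 mm across) ends 17 mm above the deck, below this point
- vial: small capped glass vial, 26 mm across, 42 mm tall, standing on the station's deck between the pivots and behind them; leave alone
- mouse: white computer mouse, 100 x 58 x 32 mm, beside the +y end of the station; leave alone
- tweezers: steel tweezers, 120 mm long, lying before the station; leave alone
- screwdriver: screwdriver, 170 mm long, lying before the station; leave alone
- glass_strip: strip of knife glass 200 x 25 x 6 mm, lying behind the station; leave alone
- knife_box: open clear box 90 x 60 x 25 mm, beside the station's +y end; leave alone
- dish: flat round clear dish, 90 mm across, 15 mm tall, beside the station's -y end; leave alone

How it is judged:
By the outcome, as a careful person would: the job done as asked, in the order asked, and still so for the second after the job is handed in, with the robot touching nothing.
It also fails if it takes over 72 s, if anything falls off the work surface, if the arm or the gripper's body presses on something with over 40 N, if the wrist force passes 120 N, or if a joint passes its speed limit or range.

## Working session

There is one attempt and no reset: what is moved stays moved. The work goes in short steps, Python scripts to look and compute and a tool call to move; the robot and the scene stay as the last step left them, time stands still between calls to the robot, and variables do not carry over. Pictures are saved under pics/ and viewed, at most 10 in all, crops included, and the job is handed in when it is done.

Besides the shell and the picture viewer there is one more tool, called after "Request:" by a JSON object that holds its "method" and its "body". carry_out: Moves the arm, as the interface text tells. Its arguments: {"type":"object","properties":{"translation":{"type":"array"},"spin":{"type":"array"},"fingers":{"type":"array"},"newtons":{"type":"number"}},"required":["translation","spin","fingers"]}

```bash
mkdir -p pics; ls
cat > h.py <<'E'
from bench import arm
import numpy as np, cv2
def pix2z(cam,u,v,z):
    c=arm.get_calibration(cam);R=np.array(c["R"]);t=np.array(c["t"])
    d=R.T@np.array([(u-c["cx"])/c["fx"],(v-c["cy"])/c["fy"],1]);o=-R.T@t
    return o+d*(z-o[2])/d[2]
def save(cam,f):
    im=arm.read_camera(cam);cv2.imwrite(f,np.ascontiguousarray(im[:,:,::-1]));return im
E
python3 - <<'E'
from h import *
save("top","pics/top0.png")
for n in ["station","cover_left","cover_right","knob_left","knob_right"]:
    for d in arm.boxes_of("top",n)[:3]:
        b=d["box"];print(n,round(d["conf"],2),np.round(b,1),np.round(pix2z("top",b[0],b[1],.079),3))
o=arm.get_obs();print(o["clock"],o["tool_pos"],o["eef_rot"],o["wrist_force"],o["width"])
E
```

```text
pics
station 0.85 [336.2 201.  171.6 107.6] [ 0.566 -0.033  0.079]
station 0.71 [368.6 211.4  29.6  56.9] [ 0.539 -0.112  0.079]
cover_left 0.95 [304.6 205.4  35.3  54.6] [0.556 0.044 0.079]
cover_right 0.65 [367.1 210.4  33.7  59. ] [ 0.542 -0.108  0.079]
knob_left 0.85 [303.6 204.6  39.9  60.3] [0.558 0.047 0.079]
knob_right 0.73 [367.2 209.8  24.3  59.7] [ 0.543 -0.108  0.079]
0.3 [0.27259255 0.58990831 0.22226775] [-3.09349941e-05  2.14755041e-01  9.76667908e-01 -2.64367356e-04] [ 0.08928298 -0.05088906  0.69047484] 0.09223527718179979
```

View pics/top0.png

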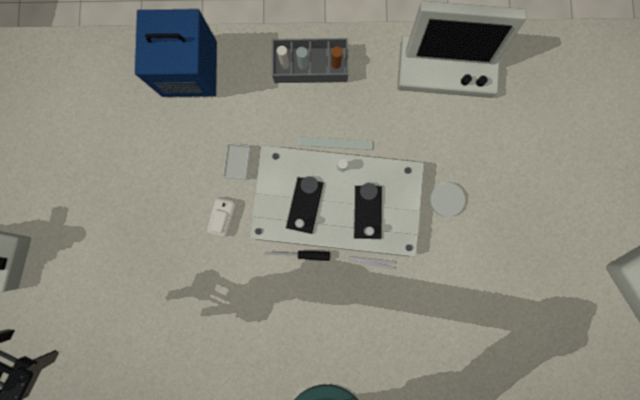

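The top view shows the station slightly rotated: knobs at about (299,224) and (369,231), pivot caps at about (310,185) and (369,191). The vial is at (343,165), behind the pivots.

Run:
```python
from h import *
im=cv2.imread("pics/top0.png")
cv2.imwrite("pics/top0c.png",cv2.resize(im[140:260,240:430],None,fx=4,fy=4,interpolation=cv2.INTER_CUBIC))
for n,u,v,z in [("kL",299,224,.096),("kR",369,231,.096),("pL",310,185,.062),("pR",369,191,.062),("s1",276,156,.045),("s2",408,170,.045),("s3",259,231,.045),("s4",409,247,.045)]:
    print(n,np.round(pix2z("top",u,v,z),4))
c=arm.get_calibration("wrist");print(c["fx"],-np.array(c["R"]).T@c["t"],np.round(c["R"],3))
```

```text
kL [0.51   0.0572 0.096 ]
kR [ 0.4916 -0.1094  0.096 ]
pL [0.6079 0.0314 0.062 ]
pR [ 0.5911 -0.1157  0.062 ]
s1 [0.6861 0.1188 0.045 ]
s2 [ 0.6459 -0.2186  0.045 ]
s3 [0.4946 0.1615 0.045 ]
s4 [ 0.4508 -0.2149  0.045 ]
348.30553654328514 [0.20977931 0.62066487 0.38518358] [[ 0.42   0.907 -0.   ]
 [ 0.879 -0.407  0.249]
 [ 0.226 -0.105 -0.968]]
```

View pics/top0c.png

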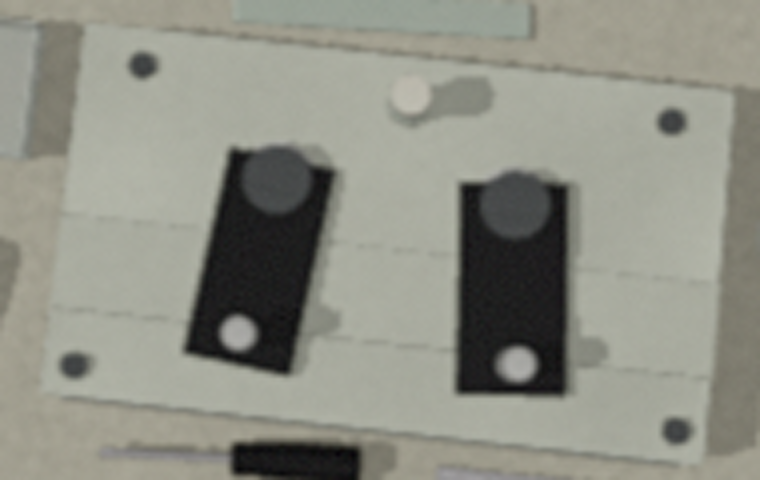

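Request:
{"method": "carry_out", "body": {"translation": [[0, 0, 10], [0, 0, 10], [-29, -39, 0], [-29, -39, 0], [-29, -39, 0], [-29, -39, 0], [-29, -39, 0], [-29, -39, 0]], "spin": [-5.9, -5.9, 0, 0, 0, 0, 0, 0], "fingers": [110, 110, 110, 110, 110, 110, 110, 110], "newtons": 5}}

```text
clock: 1.1
tool_pos: [0.3901, 0.321, 0.2028]
eef_rot: [0.0, 0.113, 0.994, 0.0]
wrist_force: [0.6, -0.7, 0.5]
width: 0.0524
grip_force: 0.0
```

Request:
{"method": "carry_out", "body": {"translation": [[-29, -39, 0], [-29, -39, 0], [-29, -39, 0], [-29, -39, 0], [-29, -39, 0], [-29, -39, 0], [0, 0, 0], [0, 0, 0]], "spin": [0, 0, 0, 0, 0, 0, 0, 0], "fingers": [110, 110, 110, 110, 110, 110, 110, 110]}}

```text
clock: 1.9
tool_pos: [0.5066, 0.0548, 0.2025]
eef_rot: [-0.0, 0.115, 0.993, 0.0]
wrist_force: [-1.1, 1.0, 0.1]
width: 0.0523
grip_force: 0.0
```

```bash
cat >> h.py <<'E'
PHI0=np.pi-0.117
def state():
    o=arm.get_obs();w,x,y,z=o["eef_rot"];return o,2*np.arctan2(y,x) # tool x angle (tool down)
def to_tool(target,xang):  # shift mm in tool axes, spin deg
    o,a=state();d=(np.array(target)-o["tool_pos"])*1000
    print("shift",np.round([d[0]*np.cos(a)+d[1]*np.sin(a),d[0]*np.sin(a)-d[1]*np.cos(a),-d[2]],1),"spin",round(np.degrees((a-xang+np.pi)%(2*np.pi)-np.pi),1))
E
python3 - <<'E'
from h import *
im=save("wrist","pics/w1.png")
print(state()[1])
for n in ["knob_left","cover_left","hinge_left","knob_right"]:
    for d in arm.silhouettes("wrist",n)[:2]:
        b=d["box"];print(n,round(d["conf"],2),np.round(b,1),np.round(pix2z("wrist",b[0],b[1],.054),4))
E
```

```text
2.914746124261755
knob_left 0.88 [324.8 238.9  77.6 133. ] [0.5574 0.0508 0.054 ]
cover_left 0.95 [325.9 238.8  82.2 136.9] [0.5575 0.0522 0.054 ]
hinge_left 0.66 [325.9 239.4  76.1 140.5] [0.5581 0.0521 0.054 ]
knob_right 0.64 [324.2 240.2  78.5 139.2] [0.5587 0.0502 0.054 ]
knob_right 0.63 [152.8 232.9 102.   93.7] [ 0.5152 -0.1066  0.054 ]
```

View pics/w1.png

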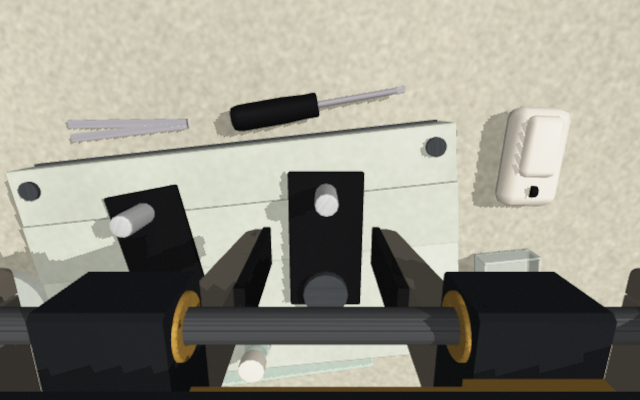

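The wrist view shows the left knob's top at (327,204), the left pivot cap at (326,290) and the right knob's top at (122,226).

Run:
```python
from h import *
kL=pix2z("wrist",327,204,.096);pL=pix2z("wrist",326,291,.062);kR=pix2z("wrist",122,226,.096)
print(kL,pL,kR,np.linalg.norm((kL-pL)[:2]))
d=kL-pL;phi=np.arctan2(d[1],d[0]);print("phi",phi,"q",PHI0-phi)
to_tool([kL[0],kL[1],.072],phi)
```

```text
[0.51273537 0.06248148 0.096     ] [0.60705229 0.04097788 0.062     ] [ 0.4936259  -0.10469881  0.096     ] 0.09673721052400888
phi 2.9174312581841617 q 0.10716139540563141
shift [ -5.4   6.5 130.6] spin 0.0
```

Request:
{"method": "carry_out", "body": {"translation": [[-5, 5, 25], [0, 0, 25], [0, 0, 25], [0, 0, 25], [0, 0, 20], [0, 0, 10], [0, 0, 0], [0, 0, 0]], "spin": [0, 0, 0, 0, 0, 0, 0, 0], "fingers": [110, 110, 110, 110, 110, 110, 110, 110]}}

```text
clock: 2.95
tool_pos: [0.5129, 0.06, 0.0732]
eef_rot: [0.0, 0.113, 0.994, 0.0]
wrist_force: [-0.0, -0.1, 0.3]
width: 0.0522
grip_force: 0.0
```

Request:
{"method": "carry_out", "body": {"translation": [[0, 0, 0], [0, 0, 0], [0, 0, 0], [0, 0, 0], [0, 0, 0], [0, 0, 0]], "spin": [0, 0, 0, 0, 0, 0], "fingers": [190, 220, 255, 255, 255, 255], "newtons": 8}}

```text
clock: 3.55
tool_pos: [0.5126, 0.0593, 0.0729]
eef_rot: [0.0, 0.113, 0.994, -0.0]
wrist_force: [-0.9, -0.1, 3.7]
width: 0.02
grip_force: 8.0
```

Request:
{"method": "carry_out", "body": {"translation": [[-0.1, 5, 0], [-0.1, 5, 0], [-0.1, 5, 0], [-0.1, 5, 0], [-0.1, 5, 0], [-0.1, 5, 0], [-0.1, 5, 0], [0, 0, 0]], "spin": [2.87, 2.87, 2.87, 2.87, 2.87, 2.87, 2.87, 0], "fingers": [255, 255, 255, 255, 255, 255, 255, 255]}}

```text
clock: 4.35
tool_pos: [0.5272, 0.092, 0.073]
eef_rot: [0.001, 0.285, 0.959, 0.0]
wrist_force: [1.9, -1.5, 0.7]
width: 0.0198
grip_force: 8.0
```

```bash
cat >> h.py <<'E'
def feel(P,sgn):  # sgn -1 left, +1 right
    o,a=state();d=o["tool_pos"][:2]-P;ph=np.arctan2(d[1],d[0]);f=o["wrist_force"]
    r=np.array([np.cos(ph),np.sin(ph)]);t=sgn*np.array([-r[1],r[0]])
    print("q",round(sgn*((ph-PHI0+np.pi)%(2*np.pi)-np.pi),3),"R",round(np.linalg.norm(d),4),"F_tan",round(f[:2]@t,2),"F_rad",round(f[:2]@r,2),"fz",round(f[2],1),"tool-phi deg",round(np.degrees(a-ph),1),"w",round(o["width"],4),"t",o["clock"],o["tool_pos"].round(4))
PL=np.array([.609,.037])
E
python3 -c "
from h import *
feel(PL,-1)"
```

```text
q 0.475 R 0.0986 F_tan -0.16 F_rad -2.44 fz 0.7 tool-phi deg 0.9 w 0.0198 t 4.35 [0.5272 0.092  0.073 ]
```

Request:
{"method": "carry_out", "body": {"translation": [[-0.3, 4, 0], [-0.3, 4, 0]], "spin": [2.3, 2.3], "fingers": [255, 255]}}

```text
clock: 4.55
tool_pos: [0.5312, 0.0975, 0.0729]
eef_rot: [0.0, 0.323, 0.946, 0.0]
wrist_force: [-0.1, -1.5, 2.7]
width: 0.0198
grip_force: 8.0
```

```bash
python3 -c "
from h import *
feel(PL,-1)"
```

```text
q 0.544 R 0.0985 F_tan -1.25 F_rad -0.84 fz 2.7 tool-phi deg 0.2 w 0.0198 t 4.55 [0.5312 0.0975 0.0729]
```

Request:
{"method": "carry_out", "body": {"translation": [[-0.2, 4, 0], [-0.2, 4, 0]], "spin": [2.3, 2.3], "fingers": [255, 255]}}

```text
clock: 4.75
tool_pos: [0.5365, 0.1036, 0.0729]
eef_rot: [0.0, 0.361, 0.933, 0.0]
wrist_force: [1.2, -0.9, 3.5]
width: 0.0199
grip_force: 8.0
```

```bash
python3 -c "
from h import *
feel(PL,-1)"
```

```text
q 0.626 R 0.0985 F_tan 0.17 F_rad -1.53 fz 3.5 tool-phi deg 0.3 w 0.0199 t 4.75 [0.5365 0.1036 0.0729]
```

Request:
{"method": "carry_out", "body": {"translation": [[-0.3, 4, 0], [-0.3, 4, 0]], "spin": [2.3, 2.3], "fingers": [255, 255]}}

```text
clock: 4.95
tool_pos: [0.5422, 0.1093, 0.0729]
eef_rot: [-0.0, 0.398, 0.917, 0.0]
wrist_force: [-1.4, -0.1, 5.2]
width: 0.0198
grip_force: 8.0
```

```bash
python3 -c "
from h import *
feel(PL,-1)"
```

```text
q 0.708 R 0.0984 F_tan -1.09 F_rad 0.85 fz 5.2 tool-phi deg 0.4 w 0.0198 t 4.95 [0.5422 0.1093 0.0729]
```

Request:
{"method": "carry_out", "body": {"translation": [[-0.2, 4, 0], [-0.2, 4, 0]], "spin": [2.3, 2.3], "fingers": [255, 255]}}

```text
clock: 5.15
tool_pos: [0.5484, 0.1146, 0.0729]
eef_rot: [-0.0, 0.434, 0.901, 0.0]
wrist_force: [-0.8, -0.6, 4.4]
width: 0.0195
grip_force: 8.0
```

```bash
python3 -c "
from h import *
feel(PL,-1)"
```

```text
q 0.79 R 0.0984 F_tan -1.0 F_rad 0.06 fz 4.4 tool-phi deg 0.5 w 0.0195 t 5.15 [0.5484 0.1146 0.0729]
```

Request:
{"method": "carry_out", "body": {"translation": [[-0.2, 4, 0], [-0.2, 4, 0]], "spin": [2.3, 2.3], "fingers": [255, 255]}}

```text
clock: 5.35
tool_pos: [0.5549, 0.1193, 0.0729]
eef_rot: [-0.0, 0.47, 0.883, 0.0]
wrist_force: [-1.0, -0.0, 4.4]
width: 0.0196
grip_force: 8.0
```

```bash
python3 -c "
from h import *
feel(PL,-1)"
```

```text
q 0.872 R 0.0985 F_tan -0.83 F_rad 0.53 fz 4.4 tool-phi deg 0.6 w 0.0196 t 5.35 [0.5549 0.1193 0.0729]
```

Request:
{"method": "carry_out", "body": {"translation": [[-0.2, 4, 0], [-0.2, 4, 0]], "spin": [2.3, 2.3], "fingers": [255, 255]}}

```text
clock: 5.55
tool_pos: [0.5619, 0.1235, 0.0729]
eef_rot: [-0.0, 0.505, 0.863, 0.0]
wrist_force: [0.0, 0.2, 4.3]
width: 0.0198
grip_force: 8.0
```

```bash
python3 -c "
from h import *
feel(PL,-1)"
```

```text
q 0.955 R 0.0985 F_tan 0.15 F_rad 0.16 fz 4.3 tool-phi deg 0.7 w 0.0198 t 5.55 [0.5619 0.1235 0.0729]
```

Request:
{"method": "carry_out", "body": {"translation": [[-0.2, 4, 0], [-0.2, 4, 0]], "spin": [2.3, 2.3], "fingers": [255, 255]}}

```text
clock: 5.75
tool_pos: [0.569, 0.127, 0.0729]
eef_rot: [-0.0, 0.539, 0.842, 0.0]
wrist_force: [-1.6, 0.7, 4.9]
width: 0.0197
grip_force: 8.0
```

```bash
python3 -c "
from h import *
feel(PL,-1)"
```

```text
q 1.036 R 0.0985 F_tan -1.21 F_rad 1.33 fz 4.9 tool-phi deg 0.8 w 0.0197 t 5.75 [0.569  0.127  0.0729]
```

Request:
{"method": "carry_out", "body": {"translation": [[-0.2, 4, 0], [-0.2, 4, 0], [-0.1, 3, 0]], "spin": [2.2, 2.2, 1.6], "fingers": [255, 255, 255]}}

```text
clock: 6.05
tool_pos: [0.5794, 0.1311, 0.0729]
eef_rot: [-0.001, 0.583, 0.813, 0.0]
wrist_force: [-2.6, 2.0, 5.2]
width: 0.0196
grip_force: 8.0
```

```bash
python3 -c "
from h import *
feel(PL,-1)"
```

```text
q 1.149 R 0.0986 F_tan -1.82 F_rad 2.71 fz 5.2 tool-phi deg 1.3 w 0.0196 t 6.05 [0.5794 0.1311 0.0729]
```

Request:
{"method": "carry_out", "body": {"translation": [[0.2, 4, 0], [0, 4, 0]], "spin": [2.3, 2.3], "fingers": [255, 255]}}

```text
clock: 6.25
tool_pos: [0.5871, 0.1333, 0.073]
eef_rot: [-0.0, 0.615, 0.789, 0.0]
wrist_force: [-1.5, 1.0, 5.3]
width: 0.0196
grip_force: 8.0
```

```bash
python3 -c "
from h import *
feel(PL,-1)"
```

```text
q 1.23 R 0.0988 F_tan -1.23 F_rad 1.32 fz 5.3 tool-phi deg 1.3 w 0.0196 t 6.25 [0.5871 0.1333 0.073 ]
```

Request:
{"method": "carry_out", "body": {"translation": [[0, 5, 0], [0, 5, 0], [0, 5, 0], [0, 5, 0], [0, 5, 0], [0, 5, 0]], "spin": [2.8, 2.8, 2.8, 2.8, 2.8, 2.8], "fingers": [255, 255, 255, 255, 255, 255]}}

```text
clock: 6.85
tool_pos: [0.6169, 0.136, 0.0729]
eef_rot: [-0.0, 0.724, 0.69, -0.0]
wrist_force: [-1.1, -0.7, 5.3]
width: 0.0195
grip_force: 8.0
```

```bash
python3 -c "
from h import *
feel(PL,-1)"
```

```text
q 1.534 R 0.0994 F_tan -1.04 F_rad -0.76 fz 5.3 tool-phi deg 1.8 w 0.0195 t 6.85 [0.6169 0.136  0.0729]
```

Request:
{"method": "carry_out", "body": {"translation": [[0, 2, 0], [0, 2, 0], [0, 0, 0]], "spin": [1, 1, 0], "fingers": [255, 255, 255]}}

```text
clock: 7.15
tool_pos: [0.6211, 0.1357, 0.073]
eef_rot: [0.0, 0.735, 0.678, 0.0]
wrist_force: [-0.3, -0.7, 5.3]
width: 0.0201
grip_force: 8.0
```

```bash
python3 -c "
from h import *
feel(PL,-1)"
```

```text
q 1.576 R 0.0994 F_tan -0.18 F_rad -0.69 fz 5.3 tool-phi deg 2.3 w 0.0201 t 7.15 [0.6211 0.1357 0.073 ]
```

Not yet at the stop; I'll push on gently.

Request:
{"method": "carry_out", "body": {"translation": [[0, 1.5, 0], [0, 1.5, 0], [0, 0, 0]], "spin": [0, 0, 0], "fingers": [255, 255, 255]}}

```text
clock: 7.45
tool_pos: [0.6233, 0.1355, 0.0729]
eef_rot: [-0.0, 0.735, 0.678, -0.0]
wrist_force: [-3.0, 0.1, 6.4]
width: 0.0198
grip_force: 8.0
```

```bash
python3 -c "
from h import *
feel(PL,-1)"
```

```text
q 1.598 R 0.0996 F_tan -2.97 F_rad -0.35 fz 6.4 tool-phi deg 3.6 w 0.0198 t 7.45 [0.6233 0.1355 0.0729]
```

Request:
{"method": "carry_out", "body": {"translation": [[0, 1, 0], [0, 1, 0], [0, 0, 0]], "spin": [0, 0, 0], "fingers": [255, 255, 255]}}

```text
clock: 7.75
tool_pos: [0.6233, 0.1357, 0.0728]
eef_rot: [-0.002, 0.735, 0.678, -0.002]
wrist_force: [-7.9, 0.8, 10.4]
width: 0.0199
grip_force: 8.0
```

```bash
python3 -c "
from h import *
feel(PL,-1)"
```

```text
q 1.598 R 0.0997 F_tan -7.93 F_rad -0.39 fz 10.4 tool-phi deg 3.6 w 0.0199 t 7.75 [0.6233 0.1357 0.0728]
```

Request:
{"method": "carry_out", "body": {"translation": [[0, -1, 0], [0, -0.5, 0], [0, 0, 0], [0, 0, 0], [0, 0, 0], [0, 0, -20], [0, 0, -30], [0, 0, -40]], "spin": [0, 0, 0, 0, 0, 0, 0, 0], "fingers": [255, 255, 110, 110, 110, 110, 110, 110]}}

```text
clock: 8.55
tool_pos: [0.6229, 0.1355, 0.1617]
eef_rot: [-0.001, 0.735, 0.678, -0.002]
wrist_force: [1.0, 0.2, 0.8]
width: 0.0518
grip_force: 0.0
```

Request:
{"method": "carry_out", "body": {"translation": [[0, 0, -20], [0, 0, 0], [0, 0, 0], [0, 0, 0], [0, 0, 0], [0, 0, 0], [0, 0, 0], [0, 0, 0]], "spin": [8, 8, 8, 8, 8, 8, 8, 8], "fingers": [110, 110, 110, 110, 110, 110, 110, 110]}}

```text
clock: 9.35
tool_pos: [0.6241, 0.1359, 0.1824]
eef_rot: [0.0, 0.983, 0.182, -0.0]
wrist_force: [-0.1, -0.1, 0.4]
width: 0.0524
grip_force: 0.0
```

Request:
{"method": "carry_out", "body": {"translation": [[0, 0, 0], [0, 0, 0], [0, 0, 0], [0, 0, 0]], "spin": [8, 8, 7.4, 0], "fingers": [110, 110, 110, 110]}}

```text
clock: 9.75
tool_pos: [0.6241, 0.1359, 0.1821]
eef_rot: [0.001, 1.0, -0.018, -0.0]
wrist_force: [0.5, -0.2, -0.8]
width: 0.0525
grip_force: 0.0
```

```bash
python3 -c "
from h import *
to_tool([.494,-.1075,.2],-.035)
print(state()[0]['joint_positions'].round(2),state()[0]['width'])"
```

```text
shift [-121.1  248.   -17.9] spin -0.1
[-0.92  0.66  0.97  1.71 -0.6   1.1  -1.38] 0.05253930395701118
```

Request:
{"method": "carry_out", "body": {"translation": [[-20, 41, -3], [-20, 41, -3], [-20, 41, -3], [-20, 41, -3], [-20, 41, -3], [-21, 43, -3], [0, 0, 0]], "spin": [0, 0, 0, 0, 0, 0, 0], "fingers": [110, 110, 110, 110, 110, 110, 110]}}

```text
clock: 10.45
tool_pos: [0.4913, -0.1134, 0.2015]
eef_rot: [-0.0, 1.0, -0.022, 0.001]
wrist_force: [0.0, 0.9, 0.6]
width: 0.0521
grip_force: 0.0
```

Run:
```python
from h import *
im1=save("wrist","pics/w2.png");im2=save("top","pics/t2.png")
a=cv2.imread("pics/w2.png");b=cv2.imread("pics/t2.png")[140:260,230:430]
b=cv2.resize(b,(320,192),interpolation=cv2.INTER_CUBIC)
b=cv2.copyMakeBorder(b,0,0,0,320,cv2.BORDER_CONSTANT)
cv2.imwrite("pics/c2.png",np.vstack([a,b]))
to_tool([.494,-.1075,.072],-.035)
```

```text
shift [ -0.2  -0.7 128.9] spin -0.1
```

View pics/c2.png

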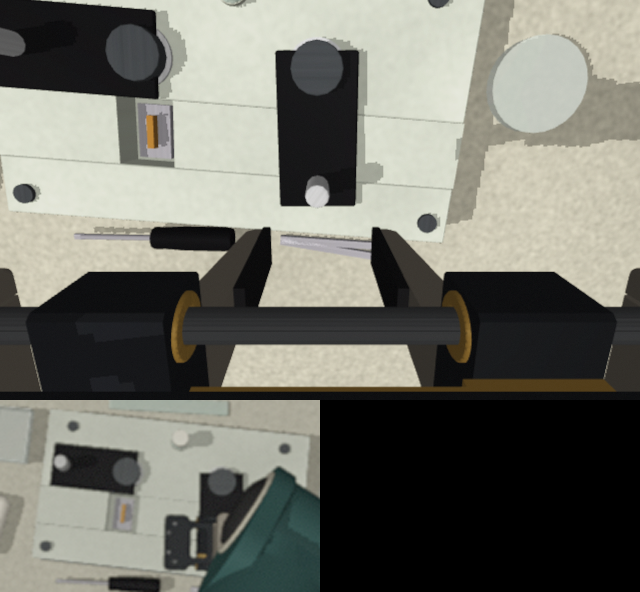

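The left cover lies fully open, parallel to the station's long side. The wrist view shows the right knob's top at (317,197) and its pivot cap at (317,67), well between the fingers.

Run:
```python
from h import *
k=pix2z("wrist",317,197,.096);p=pix2z("wrist",317,67,.062);d=(k-p)[:2]
ph=np.arctan2(d[1],d[0])%(2*np.pi);print(k,p,np.linalg.norm(d),ph,ph-PHI0)
pl=pix2z("wrist",132,52,.062);print(pl)
to_tool([.494,-.1075,.072],ph-np.pi)
```

```text
[ 0.49585895 -0.10353173  0.096     ] [ 0.5967109  -0.10714339  0.062     ] 0.10091660537152145 3.105796404640379 0.08120375105058608
[0.61369719 0.0419853  0.062     ]
shift [ -0.2  -0.7 128.9] spin -0.0
```

Request:
{"method": "carry_out", "body": {"translation": [[1, -1, 25], [0, 0, 25], [0, 0, 25], [0, 0, 25], [0, 0, 19], [0, 0, 10], [0, 0, 0], [0, 0, 0]], "spin": [0, 0, 0, 0, 0, 0, 0, 0], "fingers": [110, 110, 110, 110, 110, 110, 110, 110]}}

```text
clock: 11.35
tool_pos: [0.496, -0.1063, 0.0719]
eef_rot: [0.0, 1.0, -0.018, 0.0]
wrist_force: [0.3, 0.1, -0.5]
width: 0.0518
grip_force: 0.0
```

Request:
{"method": "carry_out", "body": {"translation": [[0, 0, 0], [0, 0, 0], [0, 0, 0], [0, 0, 0], [0, 0, 0], [0, 0, 0]], "spin": [0, 0, 0, 0, 0, 0], "fingers": [190, 220, 255, 255, 255, 255], "newtons": 8}}

```text
clock: 11.95
tool_pos: [0.4954, -0.107, 0.0719]
eef_rot: [0.0, 1.0, -0.018, 0.0]
wrist_force: [-1.6, -0.7, 4.0]
width: 0.0196
grip_force: 8.0
```

```bash
echo 'PR=np.array([.594,-.1106])' >> h.py; python3 -c "
from h import *
feel(PR,1)"
```

```text
q 0.081 R 0.0986 F_tan 0.77 F_rad 1.55 fz 4.0 tool-phi deg -180.0 w 0.0196 t 11.95 [ 0.4954 -0.107   0.0719]
```

Request:
{"method": "carry_out", "body": {"translation": [[0.2, 5, 0], [0.2, 5, 0], [0.2, 5, 0], [0.2, 5, 0], [0.2, 5, 0], [0.2, 5, 0], [0.2, 5, 0], [0, 0, 0]], "spin": [-2.87, -2.87, -2.87, -2.87, -2.87, -2.87, -2.87, 0], "fingers": [255, 255, 255, 255, 255, 255, 255, 255]}}

```text
clock: 12.75
tool_pos: [0.4993, -0.1419, 0.0718]
eef_rot: [-0.0, 0.988, 0.156, -0.001]
wrist_force: [-4.5, -1.1, 7.2]
width: 0.02
grip_force: 8.0
```

```bash
python3 -c "
from h import *
feel(PR,1)"
```

```text
q 0.436 R 0.0997 F_tan -0.36 F_rad 4.58 fz 7.2 tool-phi deg 179.7 w 0.02 t 12.75 [ 0.4993 -0.1419  0.0718]
```

Request:
{"method": "carry_out", "body": {"translation": [[-0.3, 4, 0], [-0.2, 4, 0]], "spin": [-2.3, -2.3], "fingers": [255, 255]}}

```text
clock: 12.95
tool_pos: [0.5017, -0.1488, 0.0717]
eef_rot: [-0.001, 0.98, 0.197, -0.001]
wrist_force: [-4.0, 0.2, 7.1]
width: 0.0196
grip_force: 8.0
```

```bash
python3 -c "
from h import *
feel(PR,1)"
```

```text
q 0.509 R 0.0999 F_tan -1.69 F_rad 3.65 fz 7.1 tool-phi deg 180.2 w 0.0196 t 12.95 [ 0.5017 -0.1488  0.0717]
```

Request:
{"method": "carry_out", "body": {"translation": [[-0.3, 4, 0], [-0.2, 4, 0]], "spin": [-2.3, -2.3], "fingers": [255, 255]}}

```text
clock: 13.15
tool_pos: [0.5048, -0.1562, 0.0717]
eef_rot: [-0.001, 0.972, 0.236, -0.001]
wrist_force: [-3.1, -0.1, 6.5]
width: 0.0198
grip_force: 8.0
```

```bash
python3 -c "
from h import *
feel(PR,1)"
```

```text
q 0.59 R 0.1002 F_tan -1.31 F_rad 2.84 fz 6.5 tool-phi deg 180.2 w 0.0198 t 13.15 [ 0.5048 -0.1562  0.0717]
```

Request:
{"method": "carry_out", "body": {"translation": [[-0.2, 4, 0], [-0.1, 4, 0]], "spin": [-2.3, -2.3], "fingers": [255, 255]}}

```text
clock: 13.35
tool_pos: [0.5085, -0.1633, 0.0718]
eef_rot: [-0.001, 0.962, 0.275, -0.0]
wrist_force: [-2.8, 1.0, 5.4]
width: 0.0195
grip_force: 8.0
```

```bash
python3 -c "
from h import *
feel(PR,1)"
```

```text
q 0.669 R 0.1004 F_tan -2.35 F_rad 1.88 fz 5.4 tool-phi deg 180.3 w 0.0195 t 13.35 [ 0.5085 -0.1633  0.0718]
```

Tangential force is now rising slightly, so I'll use smaller steps.

Request:
{"method": "carry_out", "body": {"translation": [[-0.1, 3, 0], [0, 2, 0]], "spin": [-1.7, -1.1], "fingers": [255, 255]}}

```text
clock: 13.55
tool_pos: [0.5112, -0.1676, 0.0718]
eef_rot: [-0.001, 0.955, 0.298, -0.0]
wrist_force: [-2.4, 0.7, 5.0]
width: 0.0195
grip_force: 8.0
```

```bash
python3 -c "
from h import *
feel(PR,1)"
```

```text
q 0.72 R 0.1005 F_tan -1.88 F_rad 1.57 fz 5.0 tool-phi deg 180.1 w 0.0195 t 13.55 [ 0.5112 -0.1676  0.0718]
```

Request:
{"method": "carry_out", "body": {"translation": [[-0.1, 4, 0], [0, 3, 0]], "spin": [-2.3, -1.7], "fingers": [255, 255]}}

```text
clock: 13.75
tool_pos: [0.5152, -0.1733, 0.0718]
eef_rot: [-0.001, 0.944, 0.331, -0.0]
wrist_force: [-3.4, 0.5, 5.6]
width: 0.0197
grip_force: 8.0
```

```bash
python3 -c "
from h import *
feel(PR,1)"
```

```text
q 0.79 R 0.1007 F_tan -2.49 F_rad 2.3 fz 5.6 tool-phi deg 180.2 w 0.0197 t 13.75 [ 0.5152 -0.1733  0.0718]
```

Request:
{"method": "carry_out", "body": {"translation": [[-0.1, 4, 0], [0, 3, 0]], "spin": [-2.3, -1.7], "fingers": [255, 255]}}

```text
clock: 13.95
tool_pos: [0.5196, -0.1788, 0.0718]
eef_rot: [-0.001, 0.931, 0.364, -0.0]
wrist_force: [-2.9, 0.8, 6.1]
width: 0.0198
grip_force: 8.0
```

```bash
python3 -c "
from h import *
feel(PR,1)"
```

```text
q 0.859 R 0.1009 F_tan -2.58 F_rad 1.59 fz 6.1 tool-phi deg 180.2 w 0.0198 t 13.95 [ 0.5196 -0.1788  0.0718]
```

Request:
{"method": "carry_out", "body": {"translation": [[-0.1, 4, 0], [0, 3, 0]], "spin": [-2.3, -1.7], "fingers": [255, 255]}}

```text
clock: 14.15
tool_pos: [0.5243, -0.1837, 0.0718]
eef_rot: [-0.001, 0.918, 0.396, -0.0]
wrist_force: [-3.5, 2.1, 8.7]
width: 0.0199
grip_force: 8.0
```

```bash
python3 -c "
from h import *
feel(PR,1)"
```

```text
q 0.926 R 0.101 F_tan -3.99 F_rad 0.91 fz 8.7 tool-phi deg 180.4 w 0.0199 t 14.15 [ 0.5243 -0.1837  0.0718]
```

Request:
{"method": "carry_out", "body": {"translation": [[0, 3, 0], [0, 0, 0]], "spin": [-1.7, 0], "fingers": [255, 255]}}

```text
clock: 14.35
tool_pos: [0.5263, -0.1856, 0.0717]
eef_rot: [-0.001, 0.912, 0.409, -0.0]
wrist_force: [-3.8, 1.8, 7.4]
width: 0.0198
grip_force: 8.0
```

```bash
python3 -c "
from h import *
feel(PR,1)"
```

```text
q 0.954 R 0.1011 F_tan -4.06 F_rad 1.2 fz 7.4 tool-phi deg 180.4 w 0.0198 t 14.35 [ 0.5263 -0.1856  0.0717]
```

Request:
{"method": "carry_out", "body": {"translation": [[0, 3, 0], [0, 0, 0]], "spin": [-1.7, 0], "fingers": [255, 255]}}

```text
clock: 14.55
tool_pos: [0.5281, -0.1872, 0.0717]
eef_rot: [-0.002, 0.906, 0.423, -0.001]
wrist_force: [-4.5, 2.4, 8.0]
width: 0.0199
grip_force: 8.0
```

```bash
python3 -c "
from h import *
feel(PR,1)"
```

```text
q 0.977 R 0.101 F_tan -5.01 F_rad 1.14 fz 8.0 tool-phi deg 180.8 w 0.0199 t 14.55 [ 0.5281 -0.1872  0.0717]
```

Request:
{"method": "carry_out", "body": {"translation": [[0, 3, 0], [0, 0, 0]], "spin": [-1.7, 0], "fingers": [255, 255]}}

```text
clock: 14.75
tool_pos: [0.5299, -0.1888, 0.0716]
eef_rot: [-0.002, 0.9, 0.436, -0.001]
wrist_force: [-5.1, 3.6, 10.0]
width: 0.0198
grip_force: 8.0
```

```bash
python3 -c "
from h import *
feel(PR,1)"
```

```text
q 1.001 R 0.1011 F_tan -6.25 F_rad 0.48 fz 10.0 tool-phi deg 181.1 w 0.0198 t 14.75 [ 0.5299 -0.1888  0.0716]
```

Force keeps rising (2.5 → 6.3 N) over a few mm, so the right cover binds at about 0.9 rad. I'll swing it back shut.

Request:
{"method": "carry_out", "body": {"translation": [[0.2, -5, 0], [0.2, -5, 0], [0.2, -5, 0], [0.2, -5, 0], [0.3, -5, 0], [0.3, -5, 0], [0.3, -5, 0], [0.3, -5, 0]], "spin": [2.87, 2.87, 2.87, 2.87, 2.87, 2.87, 2.87, 2.87], "fingers": [255, 255, 255, 255, 255, 255, 255, 255]}}

```text
clock: 15.55
tool_pos: [0.5066, -0.1594, 0.0717]
eef_rot: [0.0, 0.969, 0.247, 0.0]
wrist_force: [0.5, -1.7, 2.7]
width: 0.0201
grip_force: 8.0
```

```bash
python3 -c "
from h import *
feel(PR,1)"
```

```text
q 0.627 R 0.1001 F_tan 1.76 F_rad 0.38 fz 2.7 tool-phi deg 179.4 w 0.0201 t 15.55 [ 0.5066 -0.1594  0.0717]
```

Request:
{"method": "carry_out", "body": {"translation": [[0.2, -6, 0], [0.2, -6, 0], [0.2, -6, 0], [0.2, -6, 0], [0.2, -6, 0], [0.2, -6, 0], [0.2, -6, 0], [0.2, -6, 0]], "spin": [3.44, 3.44, 3.44, 3.44, 3.44, 3.44, 3.44, 3.44], "fingers": [255, 255, 255, 255, 255, 255, 255, 255]}}

```text
clock: 16.35
tool_pos: [0.4955, -0.1134, 0.0717]
eef_rot: [0.001, 1.0, 0.009, 0.001]
wrist_force: [3.3, -1.9, -1.2]
width: 0.0198
grip_force: 8.0
```

```bash
python3 -c "
from h import *
feel(PR,1)"
```

```text
q 0.145 R 0.0986 F_tan 1.97 F_rad -3.2 fz -1.2 tool-phi deg 179.5 w 0.0198 t 16.35 [ 0.4955 -0.1134  0.0717]
```

Request:
{"method": "carry_out", "body": {"translation": [[0.4, -4, 0], [0.4, -4, 0], [0.2, -3, 0], [0, -2, 0], [0, 0, 0]], "spin": [2.3, 2.3, 1.7, 1.1, 0], "fingers": [255, 255, 255, 255, 255]}}

```text
clock: 16.85
tool_pos: [0.4963, -0.1024, 0.0717]
eef_rot: [0.002, 0.999, -0.055, 0.001]
wrist_force: [1.0, -6.8, -2.8]
width: 0.02
grip_force: 8.0
```

```bash
python3 -c "
from h import *
feel(PR,1)"
```

```text
q 0.034 R 0.0981 F_tan 6.65 F_rad -1.51 fz -2.8 tool-phi deg -181.5 w 0.02 t 16.85 [ 0.4963 -0.1024  0.0717]
```

Request:
{"method": "carry_out", "body": {"translation": [[0, -1, 0], [0, 0, 0]], "spin": [0, 0], "fingers": [255, 255]}}

```text
clock: 17.05
tool_pos: [0.4963, -0.1024, 0.0717]
eef_rot: [0.003, 0.998, -0.055, 0.001]
wrist_force: [1.4, -9.1, -3.1]
width: 0.0196
grip_force: 8.0
```

```bash
python3 -c "
from h import *
feel(PR,1)"
```

```text
q 0.034 R 0.098 F_tan 8.97 F_rad -2.19 fz -3.1 tool-phi deg -181.5 w 0.0196 t 17.05 [ 0.4963 -0.1024  0.0717]
```

Stalled against the shut stop. I'll relieve the force, release, lift and look.

Request:
{"method": "carry_out", "body": {"translation": [[0, 1, 0], [0, 1, 0], [0, 0, 0], [0, 0, 0], [0, 0, 0], [0, 0, -20], [0, 0, -30], [0, 0, -40]], "spin": [0, 0, 0, 0, 0, 0, 0, 0], "fingers": [255, 255, 110, 110, 110, 110, 110, 110]}}

```text
clock: 17.85
tool_pos: [0.4944, -0.1005, 0.1615]
eef_rot: [0.0, 0.999, -0.054, -0.002]
wrist_force: [0.1, -0.3, 0.0]
width: 0.0523
grip_force: 0.0
```

Request:
{"method": "carry_out", "body": {"translation": [[-20, 0, -40], [-20, 0, -20], [-20, 0, 0], [-20, 0, 0], [0, 0, 0], [0, 0, 0]], "spin": [0, 0, 0, 0, 0, 0], "fingers": [110, 110, 110, 110, 110, 110]}}

```text
clock: 18.45
tool_pos: [0.4167, -0.0914, 0.2217]
eef_rot: [-0.001, 0.999, -0.053, 0.0]
wrist_force: [0.7, 1.5, -0.1]
width: 0.0521
grip_force: 0.0
```

```bash
python3 -c "
from h import *
save('wrist','pics/w3.png')
o,a=state();print(o['tool_pos'],a,o['clock'])"
```

```text
[ 0.41705442 -0.09194254  0.22186619] -0.1065211544233748 18.5
```

View pics/w3.png

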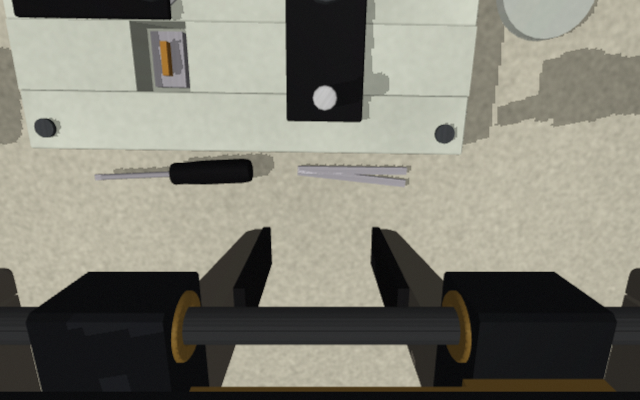

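The right cover sits square with the station's front edge, with its knob at (325,98), so it is shut. The left cover is square to the side and fully open. The gripper is clear, and the screwdriver, tweezers and dish are undisturbed.

```bash
python3 -c "
from bench import arm
print(arm.finish_job())"
```

```text
the job is handed in; nothing more can be done
None
```

The left cover runs freely and is left fully open; the right one binds from about 0.9 rad (I stopped at about 6 N at the knob) and is back fully shut, with both released and the job handed in at about 18.5 s.

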